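Open the paint jar and lay its lid on the tile

ROBOT

A 6-joint arm with a two-finger parallel gripper is mounted at the origin on the work surface. World frame = base frame: x ahead of the robot, y to its left, z up, the work surface at z = 0. Lengths are in m, angles in degrees, forces in N, time in s.
With the tool pointing down it reaches from about 0.4 to 0.825 m from the base axis. Payload 7 kg.
Tool frame: the origin (TCP) lies between the finger pads; the fingertips stand 22 mm ahead of it and the grasp point (between the pads) lies 3 mm ahead of it; z points along the fingers, y is the line along which they close (so a half turn about z gives the same grasp; the last joint's range is limited). The gripper opens to 88 mm and grips with 3 to 60 N. Pads are 19 mm wide; open, the fingers measure 130 mm over their backs; the gripper's body (78 mm by 193 mm) begins 47 mm behind the grasp point.
Start: joints at [93.111, 20.546, 0.682, 0, -70.136, -16.507], TCP at [0.156, 0.657, 0.249] pointing down, gripper open.
Joint ranges: [-176.03, 176.03], [-82.01, 121.73], [-58.28, 71.71], [-173.87, 95.51], [-174.79, -0.11], [-173.66, 173.66]. Speed limits (degrees/s): [136.94, 136.94, 172.46, 180, 180, 180].

INTERFACE

Orientations are given as [roll, pitch, yaw] about the fixed x, y, z axes, in that order (R = Rz(yaw) Ry(pitch) Rx(roll)).
In Python, from plant import ctrl gives the robot as it stands.
- The arm moves only by the tool apply_moves, never from a script. Its argument "targets" is a list of rows, each an object with "travel": the shift along the tool's x, y, z in mm, a list of three; "roll": the turn about the tool's z in degrees; "jaw": the finger opening in mm, from 0 to 87.6. In form: [{"travel": [tx, ty, tz], "roll": roll, "jaw": jaw}, ...]. A call has 1 to 10 rows; each row shifts and turns the commanded pose from where the row before left it, along the tool's axes as they then stand; what a row does not reach is not made up. A row lasts 1/10 s, in which the tool goes at most 50 mm and 8.59 degrees, less where a joint would pass 70% of its speed; a pose out of reach is approached as far as the arm can. A call with a gripper value outside its range is refused whole. The fingers move at their own pace and stop on an object; the grip force is fixed at half the most. Time passes only in rows, so rows that do not move let the fingers close. It gives the time, the measured TCP pose, the force, the opening and the grip force at its end, in the units of the state.
- ctrl.get_obs(): the state, without advancing time (a new reading comes with each control period).
- ctrl.snapshot(name): name is "scene" or "top" or "wrist"; returns the picture (400x640x3 uint8, red, green, blue); there is no depth.
- ctrl.calibration(name): a dict with "K" (3x3 intrinsics, pixels), "extrinsics" (4x4, takes a point from camera to world coordinates); the wrist camera has in their place "hand_eye" (4x4, takes a point from camera to tool coordinates, whose origin is the TCP and whose axes are the flange's). Camera axes: x right, y down, z forward; pixel columns grow to the right and rows downward; lengths in m; the calibration is good to about 2 mm. A picture is of the moment at which its call begins: read the wrist's pose just before it. calibration takes no time and is no camera call.
- ctrl.close_job(): hands the job in; it is judged then, once.
The state is a dict: "clock": time; "joint_pos": joint angles; "qvel": joint speeds; "tau": joint torques, N m; "tool_pos": TCP position; "orientation": TCP orientation; "force": force on the tool from outside, world axes, zero at the start; "moment": the same for the moment, N m; "opening": finger opening in m; "gripper_force": force on a finger pad.
Only numpy, scipy, OpenCV 4.12 (cv2) and the standard library are available. Lean on these libraries where they do the work, as an engineer would, in place of code of your own. Each camera call takes 0.05 s, during which the arm holds its last target. There are 200 camera calls.

TASK

Open the tall paint jar that stands in the square wooden holder: grip its round lid from above, unscrew it anticlockwise (seen from above) until the thread lets go, then lift it straight off. Set the lid down, without dropping it, right way up (just as it sat on the jar) on the middle of the white ceramic tile, and leave the squat jar where it is.

Things in the scene. Friction and masses are not known exactly. Their poses are not given: they have to be found in the camera images.
- lid_center (a point): Centre of the tall jar's lid, half-way up. The lid is a round black plastic screw cap, 55 mm in diameter (a little over 56 with its fine ribs, which are only looks), 30 mm high, about 40 g, screwed onto the jar; its z axis is up. Grip it across the diameter at any yaw. It turns easily. On the tile, lying right way up, its centre is 15 mm above the tile's top.
- lid: The same lid; origin at the centre of its lower edge. Coarse thread: the lid starts 0 to 0.2 rad loosened and is free when its x axis is 1.2 to 2.3 rad anticlockwise of the jar's x axis: one turn of 1.4 rad (80 degrees) always frees it. While turning it rests on the rim (it may rise 1 to 4 mm); till free it cannot be pulled off. Then it lifts straight up, clear of the neck after 20 mm.
- jar_rim (a point): Centre of the top rim of the tall jar's neck, under the lid, 115 mm above the table; the lid's top is 11 mm above and its centre 4 mm below this point. z up; x: where the lid's x axis points when fully tight. The jar is white plastic, 48 mm in diameter, fixed in a light wooden block 90 by 90 mm and 30 mm high, screwed to the table: neither turns nor moves.
- tile_top (a point): Centre of the top face of the white ceramic tile, 130 by 130 mm and 8 mm thick, lying fixed on the table; z up, x and y along its edges.
- squat_jar: Bystander: a closed squat jar, white with a black lid, 71 mm in diameter and 58 mm high, loose on the table with no holder; origin at the centre of its underside.
Not all that is in view belongs to the job. What is shaped like the lid but blue or orange is not meant. What is shaped like the part that bears jar_rim but black is not meant.

How it is judged (in metres and radians):
On the way, in this order (a step that is already met when the one before it is completed fails the run):
1. the lid is unscrewed: turned at least 0.9 rad from fully tight while still down on the jar (angle between the x axis of lid_center and the x axis of jar_rim, either way round above 0.9 rad and z of lid_center in the frame of jar_rim below 0.006 m), for 0.04 s.
2. the lid is lifted clear of the neck, its centre at least 18 mm above the rim and within 25 mm of the jar's axis (z of lid_center in the frame of jar_rim above 0.018 m and horizontal distance between lid_center and jar_rim below 0.025 m).
At the end, for the whole second after the job is handed in: The lid lies at rest, flat and right way up (within 8 degrees), on the tile with its centre within 35 mm of the tile's centre; the squat jar is where it was (within 30 mm) (horizontal distance between lid_center and tile_top below 0.035 m and z of lid_center in the frame of tile_top between 0.011 and 0.019 m and angle between lid_center's own z axis and vertical below 0.15 rad and linear speed of lid below 0.02 m/s); the robot touches nothing.
It fails at once if the squat jar was pushed more than 30 mm (distance of squat_jar from where it was at the start of the episode above 0.03 m).
It fails at once if the lid was dropped (from more than about 30 mm) (contact force between lid and the fingers below 0.05 N and linear speed of lid above 0.75 m/s).
It also fails if it takes over 45 s, if anything falls off the work surface, if the arm or the gripper's body presses on something with over 40 N, if the wrist force passes 120 N, or if a joint passes its speed limit or range.

## Working session

There is one attempt and no reset: what is moved stays moved. The work goes in short steps, Python scripts to look and compute and a tool call to move; the robot and the scene stay as the last step left them, time stands still between calls to the robot, and variables do not carry over. Pictures are saved under pics/ and viewed, at most 10 in all, crops included, and the job is handed in when it is done.

Besides the shell and the picture viewer there is one more tool, called after "Request:" as name(argument=value, ...) on one line, values as JSON. apply_moves: Moves the arm, as the interface text tells. Its arguments: {"type":"object","properties":{"targets":{"type":"array","items":{"type":"object","properties":{"travel":{"type":"array","items":{"type":"number"}},"roll":{"type":"number"},"jaw":{"type":"number"}}}}},"required":["targets"]}

```bash
mkdir -p pics; ls; python3 - <<'E'
from plant import ctrl
import cv2,numpy as np
for n in("scene","top"):
    im=ctrl.snapshot(n); cv2.imwrite(f"pics/{n}1.png",im[:,:,::-1])
    c=ctrl.calibration(n); print(n,np.round(c["K"],1).tolist(),np.round(c["extrinsics"],3).tolist())
o=ctrl.get_obs(); print(o["clock"],o["tool_pos"],o["orientation"],o["opening"])
c=ctrl.calibration("wrist"); print(np.round(c["K"],1).tolist(),np.round(c["hand_eye"],3).tolist())
E
```

```text
pics
scene [[516.2, 0.0, 320.1], [0.0, 516.2, 204.9], [0.0, 0.0, 1.0]] [[0.116, 0.664, -0.738, 1.309], [0.993, -0.067, 0.096, -0.077], [0.014, -0.744, -0.668, 0.809], [0.0, 0.0, 0.0, 1.0]]
top [[446.7, 0.0, 321.9], [0.0, 446.7, 195.7], [0.0, 0.0, 1.0]] [[-0.023, -0.991, 0.131, 0.419], [-1.0, 0.023, -0.004, 0.009], [0.001, -0.131, -0.991, 0.971], [0.0, 0.0, 0.0, 1.0]]
0.1 [0.15630452 0.65623104 0.2476963 ] [ 1.79913030e+02 -7.75864138e-03 -1.34011732e+01] 0.08757145250887843
[[287.5, 0.0, 321.4], [0.0, 287.5, 203.3], [0.0, 0.0, 1.0]] [[0.0, -0.959, -0.283, 0.076], [1.0, 0.0, -0.001, -0.0], [0.001, -0.283, 0.959, -0.136], [0.0, 0.0, 0.0, 1.0]]
```

View pics/top1.png

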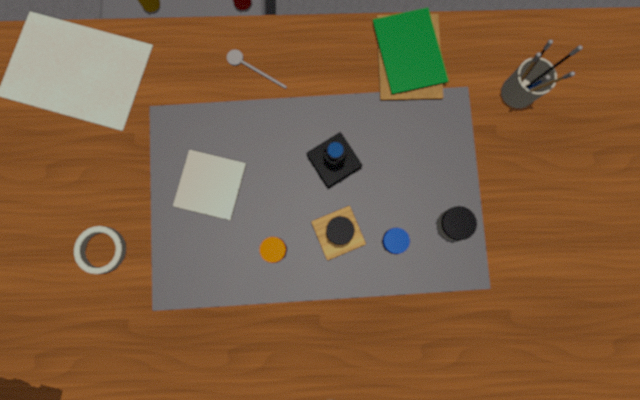

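View pics/scene1.png

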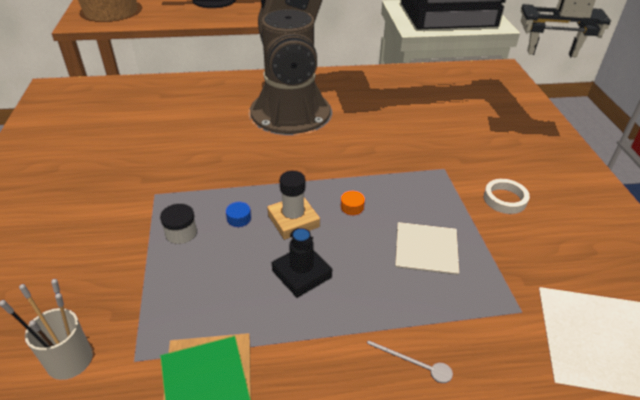

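Top view: candidates are the tall jar with black lid in the light wooden block (340,231), the jar with blue cap in a black block (335,155), a loose orange cap (272,250), a loose blue cap (396,240) and the squat black-lidded jar (458,223). The first fits: black lid, wooden square holder. The tile is at (210,185): it is square, and about 60 px is 130 mm. The larger sheet at (77,70) is paper. I'll confirm with a crop and measure.

```bash
cat > h.py <<'E'
import cv2,numpy as np
from plant import ctrl
from scipy.spatial.transform import Rotation as R
def cam(n,o=None):
    c=ctrl.calibration(n)
    if n!="wrist": return np.array(c["K"]),np.array(c["extrinsics"])
    T=np.eye(4);T[:3,:3]=R.from_euler("xyz",o["orientation"],degrees=True).as_matrix();T[:3,3]=o["tool_pos"]
    return np.array(c["K"]),T@np.array(c["hand_eye"])
def ray(K,E,uv,z):
    d=E[:3,:3]@np.linalg.solve(K,[*uv,1]); return E[:3,3]+d*(z-E[2,3])/d[2]
def blob(mask,near):
    n,l,s,c=cv2.connectedComponentsWithStats(mask.astype(np.uint8))
    i=l[near[1],near[0]]; return c[i],s[i],l==i
E
python3 - <<'E'
from h import *
im=cv2.imread("pics/top1.png"); K,E=cam("top")
g=im.max(2)
c,s,_=blob(g<70,(340,231)); print("lid",c,s,ray(K,E,c,.126))
c,s,m=blob(im.min(2)>150,(210,185)); print("tile",c,s,ray(K,E,c,.008)); 
r=cv2.minAreaRect(np.argwhere(m)[:,::-1].astype(np.float32)); print(r)
c,s,_=blob(g<70,(458,223)); print("squat",ray(K,E,c,.058))
c=cv2.resize(im[120:280,240:490],None,fx=3,fy=3,interpolation=cv2.INTER_CUBIC)
cv2.imwrite("pics/crop1.png",c)
im=cv2.imread("pics/scene1.png"); K,E=cam("scene")
T=np.linalg.inv(E)
for x in [(.4,-.03,.126)]:
    pass
c,s,m=blob(im.max(2)<60,(292,185)); print("scene lid",c,s,ray(K,E,c,.115))
c,s,m=blob(im.min(2)>150,(428,247)); print("tile",c,ray(K,E,c,.008))
E
```

```text
lid [339.6148532  230.55785838] [327 217  27  28 579] [ 0.46325283 -0.02637118  0.126     ]
tile [209.20892803 184.46462193] [ 174  151   71   68 3293] [0.57645451 0.25036164 0.008     ]
((208.97618103027344, 184.08815002441406), (57.6609001159668, 58.834991455078125), 15.124006271362305)
squat [ 0.47503682 -0.26902516  0.058     ]
scene lid [291.98854962 183.47328244] [280 171  25  25 524] [ 0.46824765 -0.02785724  0.115     ]
tile [427.00515464 247.34683358] [0.58097249 0.25021557 0.008     ]
```

View pics/crop1.png

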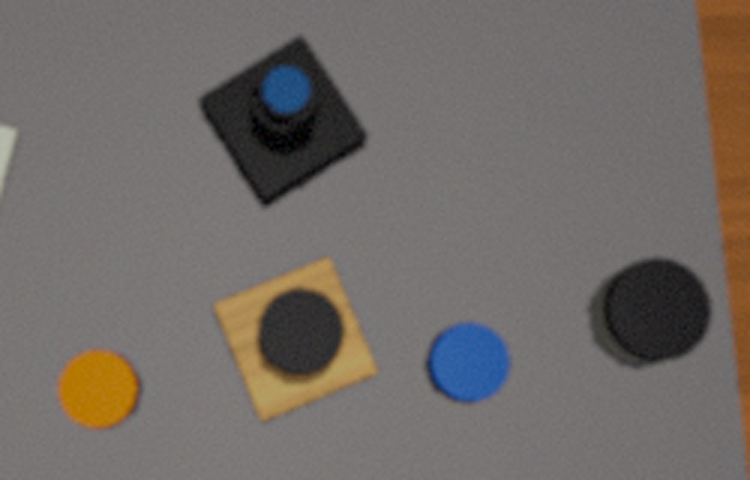

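Crop: the black lid on the light wooden block (crop 300,332, full picture 340,231) is confirmed, at about (0.465,-0.027). The tile is at about (0.578,0.250). Moving by way of (0.45,0.35).

Request:
apply_moves(targets=[{"travel":[36,23,0],"roll":0,"jaw":87},{"travel":[36,23,0],"roll":0,"jaw":87},{"travel":[36,23,0],"roll":0,"jaw":87},{"travel":[36,23,0],"roll":0,"jaw":87},{"travel":[36,23,0],"roll":0,"jaw":87},{"travel":[36,23,0],"roll":0,"jaw":87},{"travel":[36,23,0],"roll":0,"jaw":87},{"travel":[36,23,0],"roll":0,"jaw":87},{"travel":[36,23,0],"roll":0,"jaw":87},{"travel":[36,23,0],"roll":0,"jaw":87}])

```text
clock: 1.1
tool_pos: [0.4541, 0.3479, 0.2484]
orientation: [180.0, 0.0, -13.4]
force: [-0.4, 0.5, -0.7]
opening: 0.0872
gripper_force: 0.0
```

Request:
apply_moves(targets=[{"travel":[10,36,0],"roll":0,"jaw":87},{"travel":[10,36,0],"roll":0,"jaw":87},{"travel":[10,36,0],"roll":0,"jaw":87},{"travel":[10,36,0],"roll":0,"jaw":87},{"travel":[10,36,0],"roll":0,"jaw":87},{"travel":[10,36,0],"roll":0,"jaw":87},{"travel":[10,36,0],"roll":0,"jaw":87},{"travel":[10,36,0],"roll":0,"jaw":87},{"travel":[10,36,0],"roll":0,"jaw":87},{"travel":[10,36,0],"roll":0,"jaw":87}])

```text
clock: 2.1
tool_pos: [0.4667, -0.0254, 0.2485]
orientation: [-180.0, 0.0, -13.4]
force: [0.1, -0.3, 1.1]
opening: 0.087
gripper_force: 0.0
```

Request:
apply_moves(targets=[{"travel":[0,0,0],"roll":8.5,"jaw":87},{"travel":[0,0,0],"roll":8.5,"jaw":87},{"travel":[0,0,0],"roll":8.5,"jaw":87},{"travel":[0,0,0],"roll":8.5,"jaw":87},{"travel":[0,0,0],"roll":8.5,"jaw":87},{"travel":[0,0,0],"roll":8.5,"jaw":87},{"travel":[0,0,0],"roll":8.5,"jaw":87},{"travel":[0,0,0],"roll":8.5,"jaw":87},{"travel":[0,0,0],"roll":8.5,"jaw":87},{"travel":[0,0,0],"roll":0,"jaw":87}])

```text
clock: 3.1
tool_pos: [0.4669, -0.0239, 0.2483]
orientation: [180.0, -0.0, -90.0]
force: [-0.3, 0.2, -0.2]
opening: 0.087
gripper_force: 0.0
```

```bash
python3 - <<'E'
from h import *
o=ctrl.get_obs(); im=ctrl.snapshot("wrist")[:,:,::-1]; cv2.imwrite("pics/w1.png",im)
print(o["clock"],o["tool_pos"],o["orientation"],o["joint_pos"],o["force"])
K,E=cam("wrist",o)
p=np.linalg.inv(E)@[.465,-.027,.126,1]; print((K@p[:3]/p[2])[:2])
E
```

```text
3.1 [ 0.46691249 -0.02394375  0.24832242] [ 1.79967676e+02 -2.29427110e-03 -9.00292975e+01] [ 2.12765604e+01  6.15509763e-01 -2.43904832e+01 -1.05982012e-02
 -6.50249554e+01 -2.13013812e+01] [-0.25844972  0.15785903 -0.20429271]
[322.63296923 199.78667134]
```

View pics/w1.png

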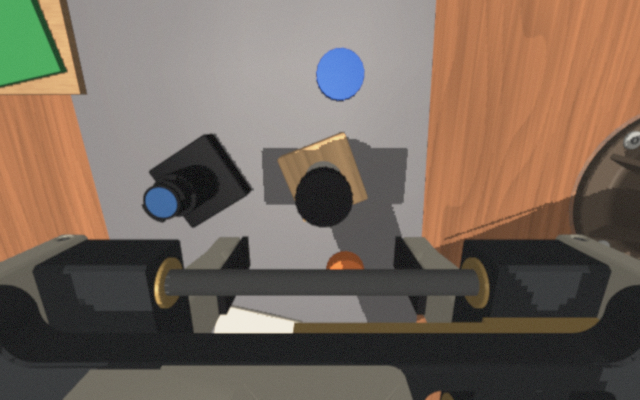

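The lid's top lies at about (323,196) in the wrist view, close to the predicted (322.6,199.8). Measuring.

```bash
python3 - <<'E'
from h import *
im=cv2.imread("pics/w1.png"); o=ctrl.get_obs();K,E=cam("wrist",o)
c,s,m=blob(im.max(2)<45,(323,190)); print(c,s)
# top disc of 55 mm vs. full silhouette: fit circle
(x,y),r=cv2.minEnclosingCircle(np.argwhere(m)[:,::-1].astype(np.float32)); print(x,y,r)
for p in [c,(323.5,195)]: print(ray(K,E,p,.126))
E
```

```text
[323.52119798 196.88837028] [ 296  167   56   59 2571]
324.2613220214844 196.49020385742188 29.541521072387695
[ 0.46430678 -0.02981374  0.126     ]
[ 0.4643394  -0.03162907  0.126     ]
```

Request:
apply_moves(targets=[{"travel":[4,2.5,15],"roll":0,"jaw":87},{"travel":[0,0,20],"roll":0,"jaw":87},{"travel":[0,0,20],"roll":0,"jaw":87},{"travel":[0,0,20],"roll":0,"jaw":87},{"travel":[0,0,20],"roll":0,"jaw":87},{"travel":[0,0,15],"roll":0,"jaw":87},{"travel":[0,0,12],"roll":0,"jaw":87},{"travel":[0,0,9],"roll":0,"jaw":87},{"travel":[0,0,0],"roll":0,"jaw":87}])

```text
clock: 4.05
tool_pos: [0.464, -0.0281, 0.1165]
orientation: [179.9, -0.0, -89.8]
force: [0.2, -0.3, 0.7]
opening: 0.087
gripper_force: 0.0
```

Request:
apply_moves(targets=[{"travel":[0,0,0],"roll":0,"jaw":65},{"travel":[0,0,0],"roll":0,"jaw":60},{"travel":[0,0,0],"roll":0,"jaw":50},{"travel":[0,0,0],"roll":0,"jaw":45},{"travel":[0,0,0],"roll":0,"jaw":45},{"travel":[0,0,0],"roll":0,"jaw":45},{"travel":[0,0,0],"roll":0,"jaw":45},{"travel":[0,0,0],"roll":0,"jaw":45}])

```text
clock: 4.85
tool_pos: [0.4649, -0.0279, 0.1179]
orientation: [-180.0, 0.0, -89.9]
force: [-1.1, 0.3, 5.6]
opening: 0.0549
gripper_force: 30.0
```

Request:
apply_moves(targets=[{"travel":[0,0,0],"roll":-4,"jaw":45},{"travel":[0,0,0],"roll":-5,"jaw":45},{"travel":[0,0,0],"roll":-5,"jaw":45},{"travel":[0,0,0],"roll":-5,"jaw":45},{"travel":[0,0,0],"roll":-5,"jaw":45},{"travel":[0,0,0],"roll":-5,"jaw":45},{"travel":[0,0,0],"roll":-5,"jaw":45},{"travel":[0,0,0],"roll":-5,"jaw":45},{"travel":[0,0,0],"roll":-5,"jaw":45},{"travel":[0,0,0],"roll":-4,"jaw":45}])

```text
clock: 5.85
tool_pos: [0.4652, -0.0278, 0.1179]
orientation: [-180.0, -0.0, -41.7]
force: [0.5, 0.1, 3.5]
opening: 0.0546
gripper_force: 30.0
```

Request:
apply_moves(targets=[{"travel":[0,0,0],"roll":-4,"jaw":45},{"travel":[0,0,0],"roll":-5,"jaw":45},{"travel":[0,0,0],"roll":-5,"jaw":45},{"travel":[0,0,0],"roll":-5,"jaw":45},{"travel":[0,0,0],"roll":-5,"jaw":45},{"travel":[0,0,0],"roll":-5,"jaw":45},{"travel":[0,0,0],"roll":-5,"jaw":45},{"travel":[0,0,0],"roll":-4,"jaw":45},{"travel":[0,0,0],"roll":0,"jaw":45}])

```text
clock: 6.75
tool_pos: [0.4653, -0.0278, 0.1179]
orientation: [-180.0, -0.1, -3.8]
force: [-0.2, 0.7, 4.8]
opening: 0.0544
gripper_force: 30.0
```

```bash
python3 - <<'E'
from h import *
o=ctrl.get_obs(); print({k:np.round(o[k],3) for k in ("clock","tool_pos","orientation","joint_pos","force","moment","opening","gripper_force")})
E
```

```text
{'clock': np.float64(6.75), 'tool_pos': array([ 0.465, -0.028,  0.118]), 'orientation': array([-1.7999e+02, -6.4000e-02, -3.8190e+00]), 'joint_pos': array([ 2.0893e+01,  8.4920e+00, -3.5149e+01,  2.4000e-02, -4.6297e+01,
        6.5271e+01]), 'force': array([-0.153,  0.667,  4.843]), 'moment': array([ 0.102, -0.144,  0.039]), 'opening': np.float64(0.054), 'gripper_force': np.float64(30.0)}
```

Request:
apply_moves(targets=[{"travel":[0,0,-2],"roll":0,"jaw":45},{"travel":[0,0,-2],"roll":0,"jaw":45},{"travel":[0,0,-2],"roll":0,"jaw":45}])

```text
clock: 7.05
tool_pos: [0.4646, -0.0279, 0.1235]
orientation: [-180.0, 0.0, -4.0]
force: [1.3, 1.3, -0.6]
opening: 0.0547
gripper_force: 30.0
```

Force is free; lifting on.

Request:
apply_moves(targets=[{"travel":[0,0,-5],"roll":0,"jaw":45},{"travel":[0,0,-6],"roll":0,"jaw":45},{"travel":[0,0,-6],"roll":0,"jaw":45},{"travel":[0,0,-8],"roll":0,"jaw":45},{"travel":[0,0,-10],"roll":0,"jaw":45},{"travel":[0,0,-10],"roll":0,"jaw":45},{"travel":[0,0,-10],"roll":0,"jaw":45},{"travel":[0,0,-10],"roll":0,"jaw":45},{"travel":[0,0,-5],"roll":0,"jaw":45},{"travel":[0,0,0],"roll":0,"jaw":45}])

```text
clock: 8.05
tool_pos: [0.4651, -0.0278, 0.1944]
orientation: [-180.0, -0.1, -3.9]
force: [0.3, 0.1, -1.3]
opening: 0.0546
gripper_force: 30.0
```

```bash
python3 - <<'E'
from h import *
im=ctrl.snapshot("scene")[:,:,::-1]; cv2.imwrite("pics/s2.png",cv2.resize(im[50:300,150:500],None,fx=2,fy=2))
o=ctrl.get_obs(); print(o["tool_pos"],o["orientation"],o["force"])
E
```

```text
[ 0.46476689 -0.02786793  0.19379755] [-1.79979917e+02 -3.04934128e-02 -3.90164345e+00] [-0.25750606 -0.82068565 -1.20795475]
```

View pics/s2.png

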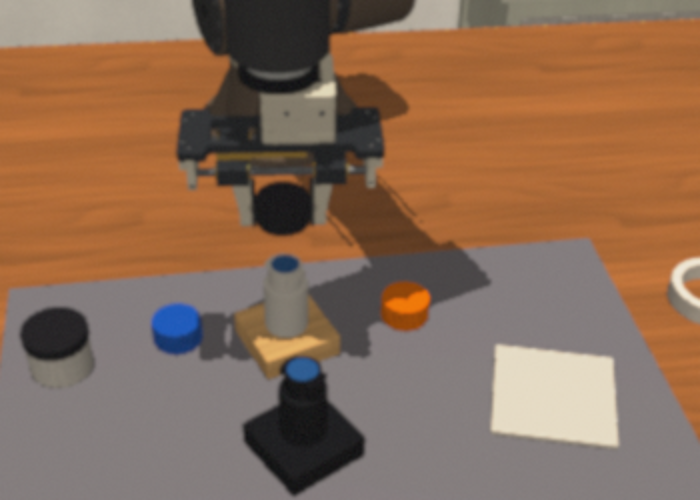

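The open jar shows at crop (287,265) with the lid held above it at (283,208). I'll check the lid's tilt in a brightened enlargement.

```bash
python3 - <<'E'
from h import *
im=ctrl.snapshot("scene")[:,:,::-1]; w=ctrl.snapshot("wrist")[:,:,::-1]
f=lambda i,k:cv2.resize(np.clip(255*(i/255.)**.45,0,255).astype(np.uint8),k,interpolation=cv2.INTER_CUBIC)
cv2.imwrite("pics/s3.png",np.hstack([f(im[125:175,260:320],(480,400)),f(w[200:400,240:400],(320,400))]))
o=ctrl.get_obs();K,E=cam("scene");T=np.linalg.inv(E)
a=np.linspace(0,6.28,60)
for tz in(0,.03):
  P=np.stack([.465+.0275*np.cos(a),-.028+.0275*np.sin(a),0*a+.096+o["tool_pos"][2]-.118+tz,a*0+1]);q=T@P;q=K@q[:3]/q[2]
  print(q[:2].min(1),q[:2].max(1))
E
```

```text
[277.68224239 153.22537024] [304.67473151 169.52966805]
[277.07343555 141.30197832] [304.59050518 157.44738941]
```

View pics/s3.png

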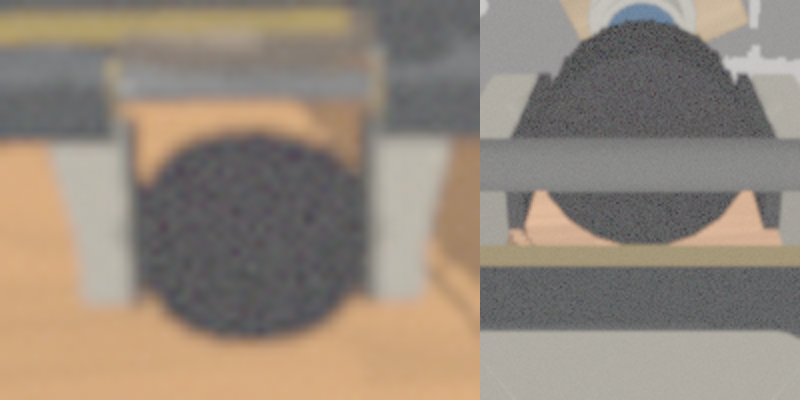

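The silhouette matches an upright lid (rows 141–167, predicted 141–169). It is level or tilted only slightly, and will settle flat on the tile. Carrying it to the tile.

Request:
apply_moves(targets=[{"travel":[6,-18,0],"roll":0,"jaw":45},{"travel":[10,-30,0],"roll":0,"jaw":45},{"travel":[10,-30,0],"roll":0,"jaw":45},{"travel":[10,-30,0],"roll":0,"jaw":45},{"travel":[10,-30,0],"roll":0,"jaw":45},{"travel":[10,-30,0],"roll":0,"jaw":45},{"travel":[10,-30,0],"roll":0,"jaw":45},{"travel":[10,-30,0],"roll":0,"jaw":45},{"travel":[10,-30,0],"roll":0,"jaw":45},{"travel":[8,-27,0],"roll":0,"jaw":45}])

```text
clock: 9.2
tool_pos: [0.5781, 0.2513, 0.1925]
orientation: [179.9, 0.1, -3.9]
force: [-0.3, -0.3, 0.9]
opening: 0.0547
gripper_force: 30.0
```

Request:
apply_moves(targets=[{"travel":[0,0,15],"roll":0,"jaw":45},{"travel":[0,0,25],"roll":0,"jaw":45},{"travel":[0,0,25],"roll":0,"jaw":45},{"travel":[0,0,25],"roll":0,"jaw":45},{"travel":[0,0,25],"roll":0,"jaw":45},{"travel":[0,0,15],"roll":0,"jaw":45},{"travel":[0,0,8],"roll":0,"jaw":45},{"travel":[0,0,5],"roll":0,"jaw":45},{"travel":[0,0,4],"roll":0,"jaw":45},{"travel":[0,0,0],"roll":0,"jaw":45}])

```text
clock: 10.2
tool_pos: [0.5779, 0.2501, 0.0466]
orientation: [-180.0, -0.0, -3.9]
force: [0.8, 0.2, -0.0]
opening: 0.0548
gripper_force: 30.0
```

```bash
python3 - <<'E'
from h import *
im=ctrl.snapshot("scene")[:,:,::-1]; cv2.imwrite("pics/s4.png",cv2.resize(im[150:300,330:510],None,fx=4,fy=4,interpolation=cv2.INTER_CUBIC))
o=ctrl.get_obs(); print(o["clock"],o["tool_pos"],o["orientation"],o["force"])
E
```

```text
10.25 [0.57808292 0.25017953 0.04699937] [-1.79977010e+02 -2.93307003e-02 -3.89450340e+00] [-0.31787322  0.13576319  0.03679528]
```

View pics/s4.png

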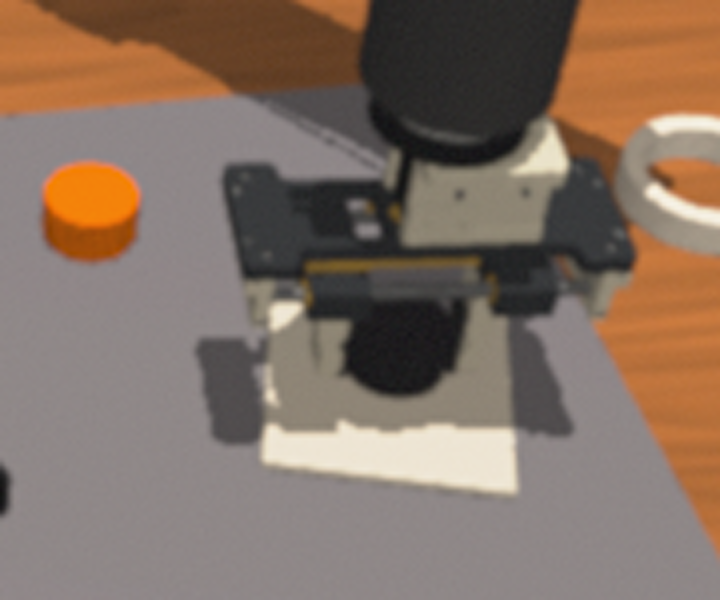

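The lid (crop 400,350) hangs just over the middle of the tile. Lowering it gently.

Request:
apply_moves(targets=[{"travel":[0,0,4],"roll":0,"jaw":45},{"travel":[0,0,4],"roll":0,"jaw":45},{"travel":[0,0,3],"roll":0,"jaw":45},{"travel":[0,0,2],"roll":0,"jaw":45},{"travel":[0,0,1],"roll":0,"jaw":45},{"travel":[0,0,0],"roll":0,"jaw":45}])

```text
clock: 10.85
tool_pos: [0.5778, 0.25, 0.0324]
orientation: [180.0, 0.0, -3.9]
force: [0.7, -0.3, -0.1]
opening: 0.0548
gripper_force: 30.0
```

Request:
apply_moves(targets=[{"travel":[0,0,1],"roll":0,"jaw":45},{"travel":[0,0,0],"roll":0,"jaw":45}])

```text
clock: 11.05
tool_pos: [0.5778, 0.25, 0.0315]
orientation: [180.0, 0.0, -3.9]
force: [-0.0, -0.2, -1.0]
opening: 0.0549
gripper_force: 30.0
```

Request:
apply_moves(targets=[{"travel":[0,0,0.5],"roll":0,"jaw":45},{"travel":[0,0,0],"roll":0,"jaw":54},{"travel":[0,0,0],"roll":0,"jaw":58},{"travel":[0,0,0],"roll":0,"jaw":66},{"travel":[0,0,0],"roll":0,"jaw":76},{"travel":[0,0,0],"roll":0,"jaw":86},{"travel":[0,0,0],"roll":0,"jaw":86},{"travel":[0,0,0],"roll":0,"jaw":86}])

```text
clock: 11.85
tool_pos: [0.5779, 0.2501, 0.0311]
orientation: [-180.0, -0.0, -3.9]
force: [0.0, -0.1, -0.5]
opening: 0.0855
gripper_force: 0.0
```

Request:
apply_moves(targets=[{"travel":[0,0,-5],"roll":0,"jaw":86},{"travel":[0,0,-10],"roll":0,"jaw":86},{"travel":[0,0,-20],"roll":0,"jaw":86},{"travel":[0,0,-30],"roll":0,"jaw":86},{"travel":[0,0,-30],"roll":0,"jaw":86},{"travel":[0,0,-30],"roll":0,"jaw":86},{"travel":[0,0,-30],"roll":0,"jaw":86},{"travel":[0,0,-20],"roll":0,"jaw":86},{"travel":[0,0,0],"roll":0,"jaw":86}])

```text
clock: 12.75
tool_pos: [0.5794, 0.2509, 0.211]
orientation: [-179.8, -0.3, -3.9]
force: [-0.2, -0.1, -0.3]
opening: 0.0858
gripper_force: 0.0
```

```bash
python3 - <<'E'
from h import *
im=ctrl.snapshot("scene")[:,:,::-1]; cv2.imwrite("pics/s5.png",cv2.resize(im[130:330,140:510],None,fx=2,fy=2,interpolation=cv2.INTER_CUBIC))
o=ctrl.get_obs(); w=ctrl.snapshot("wrist")[:,:,::-1]; K,E=cam("wrist",o)
p=np.linalg.inv(E)@[.578,.25,.038,1]; u=K@p[:3]/p[2]; print(o["clock"],o["tool_pos"],o["opening"],u)
c,s,_=blob(w.max(2)<50,(int(u[0]),int(u[1]))); print(c,s,ray(K,E,c,.035))
E
```

```text
12.8 [0.57852402 0.2505192  0.20884021] 0.08573526885090926 [323.01821601 191.41539255   1.        ]
[322.40758808 190.2504065 ] [ 299  166   48   49 1845] [0.57863081 0.25063013 0.035     ]
```

View pics/s5.png

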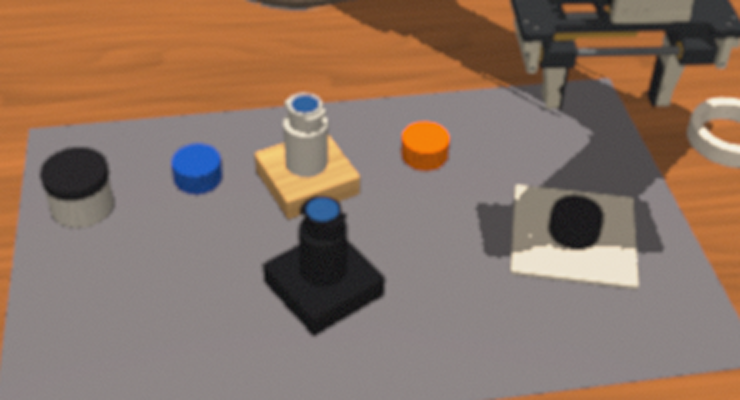

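The lid lies flat in the middle of the tile (crop 576,221), the squat jar is unmoved (crop 77,185), and the gripper is clear.

```bash
python3 -c "
from plant import ctrl
print(ctrl.close_job())"
```

```text
the job is handed in; nothing more can be done
None
```

I unscrewed the tall jar's lid, lifted it off and set it flat and right way up about 1 mm from my estimate of the tile's centre, with the squat jar untouched, and handed the job in at about 13 s; no verdict was returned.

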